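# Slide the spice holder onto its rail

### The arm

A 6-joint arm with a two-finger parallel gripper is mounted at the origin on a cart in front of the work surface, level with it; the furniture and walls round the work are solid. World frame = base frame: x ahead of the robot, y to its left, z up, the work surface at z = 0. Lengths are in mm, angles in degrees, forces in N, time in s.
With the tool pointing down it reaches from about 300 to 850 mm from the base axis. Payload 4.2 kg.
Tool frame: the origin (TCP) lies between the finger pads; the fingertips stand 22 mm ahead of it and the grasp point (between the pads) lies 3 mm ahead of it (env.finger_overhang is the distance from the TCP to the fingertips, in mm); z points along the fingers, y is the line along which they close (so a half turn about z gives the same grasp; the last joint's range is limited). The gripper opens to 91 mm and grips with 3 to 60 N. Pads are 32 mm wide; open, the fingers measure 118 mm over their backs; the gripper's body (76 mm by 178 mm) begins 60 mm behind the grasp point.
Start: joints at [73.109, 18.312, 89.639, -0, 72.044, -1.146], TCP at [156.031, 553.443, 197.276] pointing down, gripper open.
Joint ranges: [-177.97, 177.97], [-48.28, 115.42], [12.27, 149.76], [-77.06, 257.06], [2.81, 150.46], [-146.56, 146.56]. Speed limits (degrees/s): [147.25, 147.25, 180, 180, 180, 180].

### API

Orientations are given as [roll, pitch, yaw] about the fixed x, y, z axes, in that order (R = Rz(yaw) Ry(pitch) Rx(roll)).
In Python, from workcell import state, cams, ticket, look_for, outline_of, env gives the robot as it stands.
- The arm moves only by the tool servo_tool, never from a script. Its argument "steps" is a list of rows, each a list of 3 entries, a list of its own where there are three numbers: the closure in counts, from 0 (fully open) to 255 (shut), then the shift along the tool's x, y, z in mm, then the turn, a rotation vector about the tool's x, y, z in rad. A call has exactly 10 rows; each row shifts and turns the commanded pose from where the row before left it, along the tool's axes as they then stand; what a row does not reach is not made up. A row lasts 1/10 s, in which the tool goes at most 50 mm and 8.59 degrees, less where a joint would pass 70% of its speed; a pose out of reach is approached as far as the arm can. A call with a gripper value outside its range is refused whole. The fingers move at their own pace and stop on an object; "squeeze" is the grip in N (left out, the last holds). Time passes only in rows, so rows that do not move let the fingers close, or fill a call up. It gives the time, the measured TCP pose, the force, the opening and the grip force at its end, in the units of the state.
- state(): the state, without advancing time (a new reading comes with each control period).
- cams.grab_frame(name): name is "scene" or "side" or "wrist"; returns a dict with "color" (400x640x3 uint8, red, green, blue), "z_map" (400x640 float32, mm along the optical axis (not along the pixel's ray), 0 where there is no reading), "fovy" (degrees; the focal length in pixels is half the picture's height over the tangent of half this angle, whatever the lens; pixels are square), "cx", "cy" (the principal point, pixels), "k1" (the pictures are not rectified: a ray, as slopes to the right and down, at radius r is drawn at 1 + k1 r^2 times it, then the intrinsics apply), "eye" and "rotation" of the camera in the world; the wrist camera has in their place "tool_from_camera" (4x4, takes a point from camera to tool coordinates, whose origin is the TCP and whose axes are the flange's). Camera axes: x right, y up, looking along -z (the intrinsics and any distortion apply to the point x, -y, -z); pixel columns grow to the right and rows downward; lengths in mm; the calibration is good to about 2 mm. A picture is of the moment at which its call begins: read the wrist's pose just before it.
- ticket.job_done(): hands the job in; it is judged then, once.
Trained networks look in a picture, given as the dict that the camera call returned (one of the last four; its "shot" number tells which), for a name from the list of things; names that differ only in an ending like _2 or _b are one class to them, and where a whole thing is asked for, a point or a joint stands for the part that bears it (a point fixed in the world has none). Each returns a list of dicts, best first, with "confidence" (0 to 1); they miss things now and then, are a little off and sometimes report something else, mostly with a low value. They report only what shows in the picture. A call takes as long as a camera call. They do not tell look-alikes from the thing itself.
- look_for(picture, thing): "at" ([column, row] in pixels, amid what is visible of it).
- outline_of(picture, thing): "pixels" (400x640 bool, what is visible of it) and "at" ([column, row] in pixels, amid what is visible of it).
The state is a dict: "time_s": time; "qpos": joint angles; "qvel": joint speeds; "effort": joint torques, N m; "ee_pos": TCP position; "ee_rot": TCP orientation; "force": force on the tool from outside, world axes, zero at the start; "torque": the same for the moment, N m; "gripper_width": finger opening in mm; "gripper_force": force on a finger pad.
Only numpy, scipy, OpenCV 4.12 (cv2) and the standard library are available. Lean on these libraries where they do the work, as an engineer would, in place of code of your own. Each camera call takes 0.05 s, during which the arm holds its last target. There are 200 camera calls.

### The job

Put the orange spice holder on the worktop rail with the two white ones: its foot only goes in at the rail's open end, so first move the two loose spice jars in front of it far enough apart, then slide the holder in and push the row fully home, so that all three holders stand touching one another, the innermost against the end stop. Let go of it, leave the two loose jars standing upright on the worktop, and do not shift the pepper mill or the brown-lidded jar.

Things in the scene. Friction and masses are not known exactly. Their poses are not given: they have to be found in the camera images.
- rail: Fixed aluminium C-channel rail, 210 long inside, 56 wide, 16.5 mm high; the worktop is its floor. Origin: on the worktop, middle of the open mouth; +x inwards to the stop, z up. Channel 44 wide, 12.5 mm high under two lips that leave a 28 mm slot, so a foot cannot go in from above. At the mouth black wings, x = 0 to -15, flare it to 58 mm.
- rail_home (a point): Point on the worktop on the rail's axis, 80 mm inside its mouth, axes as the rail's: where the orange holder's origin lies when the row is fully home. The two white holders then lie 52 and 104 mm further in (trays touching). The black stop, 30 mm high, has its face 130 mm further in.
- holder_orange: Orange holder with a green-lidded spice jar fixed in it: one piece, 131 mm tall, 150 to 270 g. Origin: underside of foot. Foot 46 (x) x 40 (y) x 6 mm, narrowed to 32 at the x ends; neck 22 wide (y); tray 52 x 52 at z = 19 to 25; jar 44 across; lid 45 across at z = 110 to 130 (grip here). Starts upright anywhere free, any yaw; goes in with its x along the rail's, either way round.
- holder_inner: White holder with a jar fixed in it, same shape and size as the orange one, origin under its foot. Already in the rail, at x = 135 to 180 mm in the rail's frame; slides freely along it (under 3 N). 
- holder_outer: White holder with a jar fixed in it, same shape and size as the orange one, origin under its foot. Already in the rail, at x = 40 to 75 mm in the rail's frame; slides freely along it (under 3 N). It must go further in; the orange holder may push it, tray to tray; gripped by its lid that one can lean back and lag some mm while pushing, so check, and finish with a push low down on it (10 N).
- jar_left: Loose spice jar, green lid, no holder, 75 to 165 g, 105 mm tall, 44 mm across, lid 45 mm across at z = 85 to 105. Origin: middle of its underside. Stands before the rail's mouth, at x = -46 to -58, y = +26 to +32 mm in the rail's frame; the gap to the other jar is only 7 to 19 mm.
- jar_right: Loose spice jar, green lid, no holder, 75 to 165 g, 105 mm tall, 44 mm across, lid 45 mm across at z = 85 to 105. Origin: middle of its underside. Stands before the rail's mouth, at x = -46 to -58, y = -26 to -32 mm in the rail's frame; the gap to the other jar is only 7 to 19 mm.
- mill: Wooden pepper mill, loose bystander, 58 mm in diameter, 170 mm tall. Origin: middle of its underside. Must stay within 25 mm of where it stood.
- spread_jar: Glass jar of spread with a dark brown lid, loose bystander, 62 mm in diameter, 101 mm tall. Origin: middle of its underside. Must stay within 25 mm of where it stood.
Not all that is in view belongs to the job. What is shaped like the jar_left but blue is not meant.

How it is judged (in metres and radians):
At the end, for the whole second after the job is handed in: The orange holder is in the rail, upright, on its axis (5 mm) and within 7 mm of home; both white ones within 8 mm of their places at the stop; all at rest. The two loose spice jars stand upright on the worktop; mill and brown-lidded jar stand within 25 mm of their start (x of holder_orange in the frame of rail between 0.073 and 0.086 m and y of holder_orange in the frame of rail between -0.005 and 0.005 m and height (world z) of each of holder_orange, holder_inner, holder_outer below 0.004 m and angle between each of holder_orange, holder_inner, holder_outer's own z axis and vertical below 0.08 rad and linear speed of each of holder_orange, holder_inner, holder_outer, jar_left, jar_right below 0.02 m/s and y of holder_inner in the frame of rail between -0.005 and 0.005 m and y of holder_outer in the frame of rail between -0.005 and 0.005 m and x of holder_inner in the frame of rail above 0.176 m and x of holder_outer in the frame of rail above 0.124 m and angle between the x axis of holder_orange and the x axis of rail, either way round below 0.12 rad and angle between each of jar_left, jar_right, mill, spread_jar's own z axis and vertical below 0.1 rad and height (world z) of jar_left between -0.006 and 0.006 m and height (world z) of jar_right between -0.006 and 0.006 m and distance of each of mill, spread_jar from where it was at the start of the episode below 0.025 m); the robot touches nothing.
It fails at once if one of the two loose spice jars is tipped over (angle between any of jar_left, jar_right's own z axis and vertical above 0.6 rad).
It fails at once if the pepper mill is pushed out of its place or tipped over (distance of mill from where it was at the start of the episode above 0.03 m or angle between mill's own z axis and vertical above 0.6 rad).
It fails at once if the brown-lidded jar is pushed out of its place or tipped over (distance of spread_jar from where it was at the start of the episode above 0.03 m or angle between spread_jar's own z axis and vertical above 0.6 rad).
It also fails if it takes over 67 s, if anything falls off the work surface, if the arm or the gripper's body presses on something with over 40 N, if the wrist force passes 120 N, or if a joint passes its speed limit or range.

## Working session

There is one attempt and no reset: what is moved stays moved. The work goes in short steps, Python scripts to look and compute and a tool call to move; the robot and the scene stay as the last step left them, time stands still between calls to the robot, and variables do not carry over. Pictures are saved under pics/ and viewed, at most 10 in all, crops included, and the job is handed in when it is done.

Besides the shell and the picture viewer there is one more tool, called after ">>>" in YAML: its name, and indented under it one key for each argument. servo_tool: Moves the arm, as the interface text tells. Its arguments: {"type":"object","properties":{"steps":{"type":"array","items":{"type":"array"}},"squeeze":{"type":"number"}},"required":["steps"]}

```bash
mkdir -p pics
cat > h.py <<'E'
import numpy as np, cv2
from scipy.spatial.transform import Rotation as Rn
from workcell import state, cams, ticket, look_for, outline_of, env
def pose(s):
    T=np.eye(4); r=np.array(s["ee_rot"],float)
    T[:3,:3]=Rn.from_euler('xyz',r,degrees=True).as_matrix() if r.size==3 else r
    T[:3,3]=s["ee_pos"]; return T
def grab(n):
    s=state(); f=cams.grab_frame(n)
    if n=="wrist": f["T"]=pose(s)@np.array(f["tool_from_camera"])
    else:
        T=np.eye(4); T[:3,:3]=np.array(f["rotation"]); T[:3,3]=f["eye"]; f["T"]=T
    return f
def rays(f,uv):
    F=200/np.tan(np.radians(f["fovy"])/2)
    K=np.array([[F,0,f["cx"]],[0,F,f["cy"]],[0,0,1]])
    d=(np.asarray(uv,float).reshape(-1,2)-[f["cx"],f["cy"]])/F
    u=d.copy()
    for _ in range(20): u=d/(1+f["k1"]*(u**2).sum(1,keepdims=True))
    return u
def pts(f,uv):
    uv=np.asarray(uv,float).reshape(-1,2); u=rays(f,uv)
    z=f["z_map"][uv[:,1].round().astype(int),uv[:,0].round().astype(int)]
    ok=z>0; u=u[ok]; z=z[ok]
    P=np.c_[u[:,0]*z,-u[:,1]*z,-z]
    return P@f["T"][:3,:3].T+f["T"][:3,3]
def onplane(f,uv,h):
    u=rays(f,uv); D=np.c_[u[:,0],-u[:,1],-np.ones(len(u))]@f["T"][:3,:3].T; e=f["T"][:3,3]
    return e+D*((h-e[2])/D[:,2])[:,None]
def maskpts(f,m):
    v,u=np.nonzero(m); return pts(f,np.c_[u,v])
def save(f,n,box=None,k=1):
    im=f["color"][...,::-1]
    if box: im=im[box[1]:box[3],box[0]:box[2]]
    if k!=1: im=cv2.resize(im,None,fx=k,fy=k,interpolation=cv2.INTER_CUBIC)
    cv2.imwrite("pics/"+n,im)
def circ(P):
    A=np.c_[2*P[:,:2],np.ones(len(P))]; s=np.linalg.lstsq(A,(P[:,:2]**2).sum(1),rcond=None)[0]
    return s[:2],np.sqrt(s[2]+s[:2]@s[:2])
E
python3 - <<'E'
from h import *
s=state(); print({k:np.round(v,2).tolist() for k,v in s.items()})
ims=[]
for n in ["scene","side"]:
    f=grab(n); save(f,n+"0.png"); print(n,np.round(f["T"],2).tolist(),f["fovy"])
    for t in ["rail","holder_orange","holder_inner","jar_left","mill","spread_jar"]:
        for o in outline_of(f,t):
            P=maskpts(f,o["pixels"])
            if len(P)<30: continue
            top=np.percentile(P[:,2],97); Q=P[P[:,2]>top-6]
            print(t,round(o["confidence"],2),np.round(o["at"]).tolist(),len(P),"top",round(top),"med",np.median(P,0).round(), "topmed",((Q[:,:2].min(0)+Q[:,:2].max(0))/2).round())
E
```

```text
{'time_s': 0.0, 'qpos': [73.11, 18.35, 89.71, 0.0, 72.04, -1.14], 'qvel': [0.15, -0.1, -0.06, 0.0, -0.02, -0.02], 'effort': [0.0, -41.25, -23.2, 0.07, 0.05, -0.0], 'ee_pos': [155.88, 552.89, 196.41], 'ee_rot': [-179.9, -0.0, 164.25], 'force': [-0.38, 0.13, 0.89], 'torque': [-0.04, 0.04, -0.05], 'gripper_force': 0.0, 'gripper_width': 91.37}
scene [[45.05, 0.06, -60.31, -26.97], [45.05, 0.06, -60.31, -314.64], [45.05, 0.06, -60.31, 641.31], [0.0, 0.0, 0.0, 1.0]] 54.1432685827879
rail 0.81 [359.0, 197.0] 846 top 61316 med [57178. 56891. 57847.] topmed [61051. 60763.]
holder_orange 0.65 [278.0, 106.0] 660 top 58250 med [53995. 53708. 54664.] topmed [61874. 61586.]
holder_inner 0.95 [397.0, 182.0] 1149 top 59313 med [55184. 54897. 55852.] topmed [59588. 59300.]
holder_inner 0.22 [234.0, 166.0] 1381 top 46773 med [42400. 42112. 43068.] topmed [48434. 48146.]
jar_left 0.84 [325.0, 144.0] 612 top 58527 med [54682. 54394. 55350.] topmed [61528. 61240.]
jar_left 0.71 [286.0, 188.0] 633 top 46932 med [44065. 43777. 44733.] topmed [46930. 46642.]
jar_left 0.67 [410.0, 224.0] 1202 top 55484 med [
[... 948 characters left out ...]
.]
holder_inner 0.84 [290.0, 132.0] 320 top 206317 med [194849. 195142. 195043.] topmed [206884. 207177.]
jar_left 0.91 [324.0, 139.0] 724 top 222211 med [214181. 214474. 214374.] topmed [230627. 230920.]
jar_left 0.89 [374.0, 182.0] 900 top 199068 med [192356. 192650. 192550.] topmed [199500. 199793.]
jar_left 0.65 [265.0, 208.0] 1056 top 179688 med [170827. 171121. 171021.] topmed [191071. 191364.]
jar_left 0.57 [293.0, 234.0] 1121 top 169151 med [161005. 161298. 161199.] topmed [176245. 176538.]
mill 0.97 [346.0, 241.0] 1769 top 169576 med [159796. 160089. 159989.] topmed [183516. 183809.]
spread_jar 0.95 [348.0, 154.0] 962 top 211149 med [203759. 204052. 203953.] topmed [226407. 226700.]
```

```bash
sed -i 's/T=np.eye(4); T\[:3,:3\]=np.array(f\["rotation"\]); T/T=pose({"ee_rot":f["rotation"],"ee_pos":f["eye"]}); T/' h.py
cat > obs.py <<'E'
from h import *
def obs(f,things,minc=0.3):
    for t in things:
        for o in outline_of(f,t):
            if o["confidence"]<minc: continue
            P=maskpts(f,o["pixels"])
            if len(P)<30: continue
            top=np.percentile(P[:,2],97); Q=P[abs(P[:,2]-top)<5]
            c=f["color"][o["pixels"]].mean(0).round()
            print(t,round(o["confidence"],2),np.round(o["at"]).tolist(),len(P),"top",round(top),"med",np.median(P,0).round(), "topmid",((np.percentile(Q[:,:2],1,0)+np.percentile(Q[:,:2],99,0))/2).round(),"ext",np.ptp(Q[:,:2],axis=0).round(),c)
E
python3 - <<'E'
from obs import *
for n in ["scene","side"]:
    f=grab(n); print(n,f["eye"])
    obs(f,["rail","holder_orange","holder_inner","jar_left","mill","spread_jar"])
E
```

```text
scene [ -26.97092649 -314.63613944  641.3069305 ]
rail 0.9 [356.0, 196.0] 777 top 18 med [544. -84.  14.] topmid [569. -87.] ext [ 64. 237.] [143. 139. 142.]
holder_orange 0.91 [278.0, 110.0] 705 top 131 med [643. 189.  92.] topmid [655. 200.] ext [43. 44.] [88. 88. 71.]
holder_inner 0.95 [396.0, 184.0] 1200 top 130 med [ 550. -159.   85.] topmid [ 566. -155.] ext [45. 42.] [111. 118. 107.]
jar_left 0.89 [288.0, 185.0] 631 top 106 med [420.  19.  99.] topmid [411.  20.] ext [88. 57.] [ 28.  70. 154.]
jar_left 0.88 [408.0, 224.0] 1198 top 106 med [ 465. -225.   74.] topmid [ 481. -222.] ext [46. 44.] [ 30.  68. 148.]
jar_left 0.85 [323.0, 143.0] 645 top 106 med [594.  34.  80.] topmid [598.  46.] ext [67. 45.] [ 97. 110.  87.]
jar_left 0.69 [292.0, 226.0] 1198 top 106 med [355. -34.  73.] topmid [367. -26.] ext [45. 45.] [ 33.  70. 146.]
mill 0.93 [235.0, 164.0] 1455 top 158 med [428. 159.  83.] topmid [441. 173.] ext [31. 31.] [108.  86.  60.]
spread_jar 0.63 [354.0, 227.0] 1563 top 101 med [ 403. -137.   79.] topmid [ 420. -131.] ext [59. 60.] [115.  98.  78.]
side [510.52370486 803
[... 469 characters left out ...]
 45.] [ 42.  68. 130.]
jar_left 0.79 [268.0, 207.0] 1013 top 107 med [605.  64.  70.] topmid [607.  49.] ext [44. 47.] [107. 118. 103.]
jar_left 0.69 [374.0, 182.0] 974 top 108 med [372.  -7.  67.] topmid [369. -24.] ext [44. 48.] [ 48.  73. 132.]
jar_left 0.68 [292.0, 232.0] 1145 top 107 med [548. 155.  73.] topmid [548. 138.] ext [44. 46.] [ 44.  72. 138.]
jar_left 0.43 [295.0, 196.0] 608 top 107 med [545.  60.  95.] topmid [547.  47.] ext [44. 96.] [114. 124. 102.]
mill 0.56 [348.0, 241.0] 1767 top 159 med [444. 193.  84.] topmid [443. 179.] ext [33. 31.] [109.  93.  73.]
spread_jar 0.82 [350.0, 154.0] 945 top 102 med [ 425. -109.   76.] topmid [ 422. -128.] ext [58. 64.] [115. 101.  85.]
```

View pics/scene0.png

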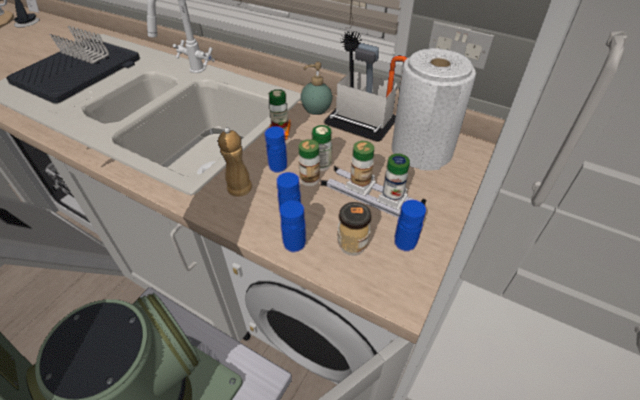

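View pics/side0.png

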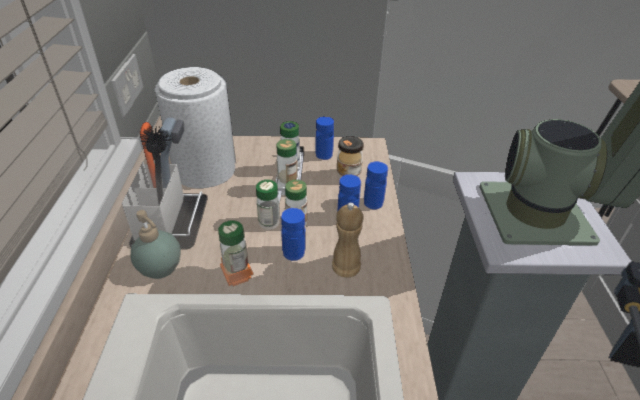

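The scene picture shows the orange holder at (278,110), two green-lidded loose jars with clear glass at (322,145) and (308,165), the white holders in the rail at (362,165) and (397,180), the mill at (235,162) and the spread jar at (354,228). The blue look-alikes are at (277,150), (288,188), (293,226) and (409,225). The side picture agrees, with the orange holder at (234,255) and the loose jars at (267,205) and (296,195). Next I fit the rail and map the obstacles.

```bash
cat >> obs.py <<'E'
def cloud(f):
    v,u=np.mgrid[0:400,0:640]; return pts(f,np.c_[u.ravel(),v.ravel()])
E
python3 - <<'E'
from obs import *
w=grab("wrist"); print("tfc",np.round(w["tool_from_camera"],2).tolist(),w["fovy"])
C=[]
for n in ["scene","side"]:
    f=grab(n); P=cloud(f); C.append(P)
    R=P[(P[:,2]>13)&(P[:,2]<21)&(P[:,0]>510)&(P[:,0]<640)&(P[:,1]>-220)&(P[:,1]<30)]
    print(n,len(R))
    for yb in range(-220,30,20):
        q=R[(R[:,1]>=yb)&(R[:,1]<yb+20)]
        if len(q)>4: print(yb,np.percentile(q[:,0],[1,25,50,75,99]).round())
    B=P[(P[:,2]>25)&(P[:,0]>620)&(P[:,0]<800)&(P[:,1]>-300)&(P[:,1]<260)]
    H={}
    for p in B:
        k=(int(p[0]//30)*30,int(p[1]//30)*30); H[k]=max(H.get(k,0),p[2])
    for x in range(620//30*30,800,30): print(x,[ (y,int(H[(x,y)])) for y in range(-300,260,30) if (x,y) in H])
E
```

```text
tfc [[-0.0, 0.96, 0.27, 76.52], [1.0, 0.0, -0.0, 0.15], [-0.0, 0.27, -0.96, -187.27], [0.0, 0.0, 0.0, 1.0]] 66.25641187235397
scene 524
-200 [537. 552. 586. 591. 593.]
-180 [538. 539. 542. 543. 571.]
-160 [538. 540. 542. 543. 546.]
-140 [539. 542. 545. 553. 592.]
-120 [540. 547. 556. 587. 597.]
-100 [541. 543. 545. 547. 593.]
-80 [542. 543. 545. 547. 549.]
-60 [542. 544. 547. 550. 575.]
-40 [542. 549. 558. 590. 599.]
-20 [544. 551. 557. 591. 600.]
0 [542. 544. 547. 601. 606.]
20 [527. 537. 549. 596. 608.]
600 [(30, 105), (60, 104), (180, 64), (210, 39)]
630 [(30, 102), (150, 130), (180, 132), (210, 131)]
660 [(150, 130), (180, 131), (210, 131)]
690 [(-210, 233), (-180, 244), (-150, 245), (-120, 233)]
720 [(-240, 232), (-210, 248), (-180, 246), (-150, 246), (-120, 246), (-90, 233)]
750 [(-240, 246), (-210, 248), (-180, 246), (-150, 246), (-120, 246), (-90, 245), (-30, 230), (0, 234), (30, 234), (60, 236), (90, 35), (120, 48), (150, 73), (180, 73), (210, 52)]
780 [(-240, 247), (-210, 247), (-180, 246), (-150, 246), (-120, 246), (-90, 246), (-30, 233), (0, 240), (30, 246), (60, 254), (9
[... 241 characters left out ...]
4. 545. 545.]
-60 [579. 585. 588. 590. 593.]
-40 [586. 587. 589. 590. 592.]
-20 [587. 587. 587. 588. 588.]
600 [(30, 108), (60, 106), (180, 26), (210, 41)]
630 [(30, 40), (180, 133), (210, 132)]
660 [(180, 132), (210, 132)]
690 [(-210, 232), (-180, 236), (-150, 244), (-120, 234)]
720 [(-210, 249), (-180, 248), (-150, 248), (-120, 247), (-90, 246)]
750 [(-240, 246), (-210, 247), (-180, 248), (-150, 248), (-120, 248), (-90, 248), (-30, 36), (0, 235), (30, 235), (60, 243), (90, 232), (150, 71), (180, 73), (210, 55)]
780 [(-240, 246), (-210, 248), (-180, 247), (-150, 247), (-120, 247), (-90, 247), (-30, 25), (0, 240), (30, 249), (60, 254), (90, 252), (120, 69), (150, 82), (180, 143), (210, 137)]
```

The rail axis runs about along (-0.035,-1) with its centre near x≈572, and its mouth faces +y. I move over it for a wrist view.

>>> servo_tool:
  steps:
    - [0, [-40, -27, -5], [0, 0, 0]]
    - [0, [-40, -27, -5], [0, 0, 0]]
    - [0, [-40, -27, -5], [0, 0, 0]]
    - [0, [-40, -27, -5], [0, 0, 0]]
    - [0, [-40, -27, -5], [0, 0, 0]]
    - [0, [-40, -27, -5], [0, 0, 0]]
    - [0, [-40, -27, -5], [0, 0, 0]]
    - [0, [-40, -27, -5], [0, 0, 0]]
    - [0, [-40, -27, -5], [0, 0, 0]]
    - [0, [-40, -27, -5], [0, 0, 0]]

```text
time_s: 2.55
ee_pos: [468.8, 183.3, 247.7]
ee_rot: [180.0, 0.0, 164.2]
force: [1.4, 0.6, 0.3]
gripper_width: 91.1
gripper_force: 0.0
```

>>> servo_tool:
  steps:
    - [0, [-40, -27, 0], [0, 0, 0]]
    - [0, [-40, -27, 0], [0, 0, 0]]
    - [0, [-40, -27, 0], [0, 0, 0]]
    - [0, [-17, -10, 0], [0, 0, 0]]
    - [0, [0, 0, 0], [0, 0, -0.12]]
    - [0, [0, 0, 0], [0, 0, -0.12]]
    - [0, [0, 0, 0], [0, 0, 0]]
    - [0, [0, 0, 0], [0, 0, 0]]
    - [0, [0, 0, 0], [0, 0, 0]]
    - [0, [0, 0, 0], [0, 0, 0]]

```text
time_s: 3.55
ee_pos: [574.8, 60.6, 247.4]
ee_rot: [180.0, 0.0, 178.0]
force: [-0.5, 0.5, 0.3]
gripper_width: 91.1
gripper_force: 0.0
```

Run:
```python
from obs import *
f=grab("wrist"); save(f,"w1.png",None,1.25); obs(f,["rail","holder_orange","holder_inner","jar_left"])
P=cloud(f); np.save("w1.npy",P)
R=P[(P[:,2]>13)&(P[:,2]<21)&(P[:,0]>510)&(P[:,0]<640)&(P[:,1]>-220)&(P[:,1]<40)]
for yb in range(-220,40,20):
    q=R[(R[:,1]>=yb)&(R[:,1]<yb+20)]
    if len(q)>4: print(yb,len(q),np.percentile(q[:,0],[1,25,50,75,99]).round(1))
# lids by height
for zc in (105,130):
    q=P[abs(P[:,2]-zc)<4]; img=np.zeros((900,700),np.uint8)
    ix=(q[:,0]-200).astype(int);iy=(q[:,1]+400).astype(int);ok=(ix>0)&(ix<700)&(iy>0)&(iy<900)
    img[iy[ok],ix[ok]]=255; img=cv2.morphologyEx(img,cv2.MORPH_CLOSE,np.ones((5,5)))
    n,l,s,c=cv2.connectedComponentsWithStats(img)
    for i in range(1,n):
        if s[i,4]>400: print(zc,s[i],[s[i,0]+s[i,2]/2+200,s[i,1]+s[i,3]/2-400])
```

```text
rail 0.67 [218.0, 154.0] 2008 top 30 med [550. -71.  16.] topmid [ 549. -157.] ext [ 22. 132.] [125. 122. 123.]
holder_orange 0.91 [432.0, 230.0] 1480 top 132 med [637. 201.  91.] topmid [650. 207.] ext [31. 34.] [78. 72. 48.]
holder_inner 0.91 [129.0, 181.0] 3441 top 132 med [ 564. -140.  117.] topmid [ 569. -154.] ext [44. 45.] [64. 72. 60.]
jar_left 0.96 [235.0, 11.0] 1114 top 101 med [391. -17.  57.] topmid [391. -26.] ext [ 4. 21.] [29. 33. 56.]
jar_left 0.95 [274.0, 51.0] 2244 top 107 med [437.  27. 105.] topmid [434.  25.] ext [44. 44.] [ 37.  62. 137.]
jar_left 0.77 [380.0, 154.0] 1839 top 107 med [546. 132. 105.] topmid [549. 136.] ext [45. 44.] [ 31.  47. 103.]
jar_left 0.58 [65.0, 108.0] 3973 top 107 med [ 484. -206.   91.] topmid [ 484. -220.] ext [44. 46.] [25. 43. 98.]
-220 137 [537.8 542.3 547.3 551.8 558.3]
-200 122 [539.8 542.5 545.5 549.9 553.8]
-180 46 [540.5 541.1 542.2 543.4 544. ]
-160 43 [541.3 541.8 542.9 544.2 544.8]
-140 103 [542.1 543.8 546.8 552.  556.5]
-120 141 [542.8 545.7 549.6 553.8 556.9]
-100 45 [543.4 544.  545.1 546.3 546.7]
-80 45 [544.3 544.8 545.8 547.1 547.6]
-60 180 [545.  549.3 557.7 592.4 600.1]
-40 327 [546.1 553.4 561.  594.6 602.3]
-20 298 [546.8 553.4 561.5 595.3 602.8]
0 60 [544.2 547.2 550.6 603.8 608.1]
20 6 [528.8 588.3 590.3 593.7 596.7]
105 [ 261  156   45   47 1639] [np.float64(483.5), np.float64(-220.5)]
105 [ 194  240   59   59 1565] [np.float64(423.5), np.float64(-130.5)]
105 [ 210  402   46   45 1630] [np.float64(433.0), np.float64(24.5)]
105 [ 325  422   45   45 1550] [np.float64(547.5), np.float64(44.5)]
105 [ 385  424   46   45 1604] [np.float64(608.0), np.float64(46.5)]
105 [ 327  514   45   46 1599] [np.float64(549.5), np.float64(137.0)]
130 [ 347  223   45   46 1602] [np.float64(569.5), np.float64(-154.0)]
130 [ 350  303   46   45 1586] [np.float64(573.0), np.float64(-74.5)]
130 [434 589  34  35 563] [np.float64(651.0), np.float64(206.5)]
```

View pics/w1.png

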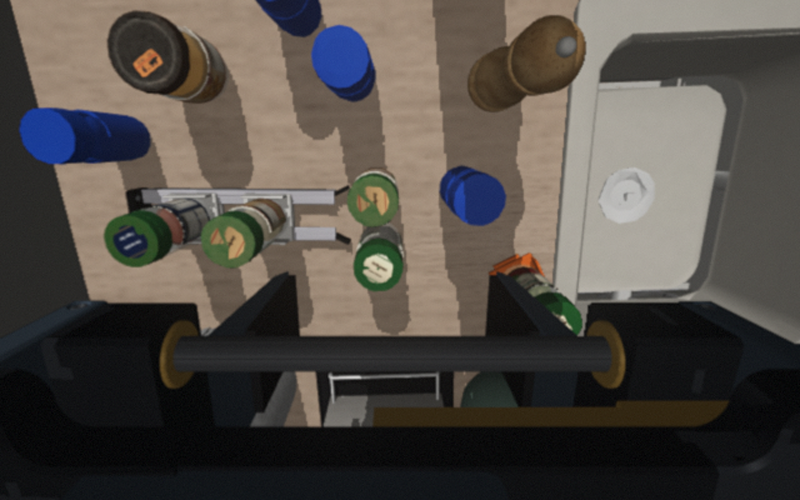

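The wrist picture shows, at 1.25x, the loose jars at (377,262) and (372,197), the white holders at (232,235) and (138,238), the mouth wings near (342,190) and (345,240), and the orange holder at (540,290). I take the far jar, jar_left at (608,46), first.

>>> servo_tool:
  steps:
    - [0, [-34, -13, 0], [0, 0, 0]]
    - [0, [0, 0, 40], [0, 0, 0]]
    - [0, [0, 0, 40], [0, 0, 0]]
    - [0, [0, 0, 40], [0, 0, 0]]
    - [0, [0, 0, 28], [0, 0, 0]]
    - [100, [0, 0, 0], [0, 0, 0]]
    - [200, [0, 0, 0], [0, 0, 0]]
    - [255, [0, 0, 0], [0, 0, 0]]
    - [255, [0, 0, 0], [0, 0, 0]]
    - [255, [0, 0, 0], [0, 0, 0]]
  squeeze: 15

```text
time_s: 4.8
ee_pos: [609.3, 46.2, 100.8]
ee_rot: [180.0, 0.2, 178.0]
force: [0.0, 0.2, -0.0]
gripper_width: 53.7
gripper_force: 0.0
```

Run:
```python
from h import *
P=np.load("w1.npy"); a=np.arctan(.041); ex=np.array([-np.sin(a),-np.cos(a)]); ey=np.array([np.cos(a),-np.sin(a)])
o=np.array([575.2,-10]); x=(P[:,:2]-o)@ex; y=(P[:,:2]-o)@ey; z=P[:,2]
m=(abs(y)<34)&(x>-50)&(x<0)&(z<40)&(z>5)
for b in np.arange(-50,0,4):
    k=m&(x>=b)&(x<b+4)
    if k.sum(): print(b,k.sum(),y[k].min().round(1),y[k].max().round(1),np.abs(y[k]).min().round(1),np.median(z[k]).round(1))
k=(abs(y)<26)&(x>150)&(x<260)&(z>24)&(z<34); print("stop",np.percentile(x[k],[0,5,50,95,100]) if k.sum() else 0)
for lo in range(170,230,5):
    k=(abs(y)<30)&(x>=lo)&(x<lo+5)&(z<34)
    if k.sum(): print(lo,k.sum(),np.percentile(z[k],[5,50,95]).round(1))
```

```text
-50 3 8.7 9.8 8.7 35.3
-46 8 10.0 12.2 10.0 25.5
-42 7 12.9 17.7 12.9 28.8
-38 4 18.7 21.1 18.7 26.1
-26 6 -31.4 30.2 28.9 16.2
-22 27 -33.0 32.3 27.2 15.2
-18 24 -30.6 30.5 25.3 15.9
-14 25 -29.6 28.9 23.5 15.7
-10 40 -27.9 26.2 13.2 15.9
-6 68 -28.2 27.7 12.9 16.5
-2 36 -28.1 27.6 13.2 16.2
stop [151.04534403 161.28023742 204.99384718 211.71082027 212.81618159]
170 23 [-0.1 15.2 17.5]
175 36 [-0.4 16.  17.4]
180 51 [ 0.1 16.3 17.5]
185 51 [ 0.3 16.  17.4]
190 50 [ 3.1 16.5 18. ]
195 50 [-0.2 16.1 17.7]
200 187 [ 0.9 21.1 29.4]
205 85 [ 0.9 29.6 30.5]
210 28 [ 2.7 28.8 30.2]
215 6 [-0.4 -0.2  0.7]
220 8 [-1.6 -0.2  0.5]
225 13 [-0.6  0.1  1.7]
```

>>> servo_tool:
  steps:
    - [255, [0, 0, 0], [0, 0, 0]]
    - [255, [0, 0, 0], [0, 0, 0]]
    - [255, [0, 0, 0], [0, 0, 0]]
    - [255, [0, 0, -5], [0, 0, 0]]
    - [255, [0, 0, -5], [0, 0, 0]]
    - [255, [-15, 14, 0], [0, 0, 0]]
    - [255, [-15, 15, 0], [0, 0, 0]]
    - [255, [-15, 15, 0], [0, 0, 0]]
    - [255, [0, 0, 0], [0, 0, 0]]
    - [255, [0, 0, 5], [0, 0, 0]]

```text
time_s: 5.8
ee_pos: [655.2, 88.5, 104.8]
ee_rot: [-180.0, 0.1, 178.0]
force: [0.2, 1.1, -0.4]
gripper_width: 0.9
gripper_force: 0.0
```

>>> servo_tool:
  steps:
    - [255, [0, 0, 5], [0, 0, 0]]
    - [255, [0, 0, 0], [0, 0, 0]]
    - [150, [0, 0, 0], [0, 0, 0]]
    - [0, [0, 0, 0], [0, 0, 0]]
    - [0, [0, 0, 0], [0, 0, 0]]
    - [0, [0, 0, 0], [0, 0, 0]]
    - [0, [0, 0, -20], [0, 0, 0]]
    - [0, [0, 0, -30], [0, 0, 0]]
    - [0, [40, -20, 0], [0, 0, 0]]
    - [0, [40, -20, 0], [0, 0, 0]]

```text
time_s: 6.8
ee_pos: [573.9, 51.2, 150.1]
ee_rot: [180.0, 0.2, 178.1]
force: [-0.5, -0.7, -0.3]
gripper_width: 61.5
gripper_force: 0.0
```

The gripper closed on nothing, so I look again.

Run:
```python
from obs import *
f=grab("side"); save(f,"s2.png",(200,80,440,300),2.5)
w=grab("wrist"); cv2.imwrite("pics/w2.png",np.vstack([w["color"][...,::-1],]))
for n,g in (("side",f),("wrist",w)):
    print(n); obs(g,["jar_left","holder_orange"])
print({k:np.round(v,1).tolist() for k,v in state().items() if 'grip' in k or 'pos' in k})
```

```text
side
jar_left 0.94 [376.0, 184.0] 973 top 107 med [372.  -8.  67.] topmid [369. -24.] ext [44. 51.] [ 49.  74. 135.]
jar_left 0.81 [267.0, 207.0] 999 top 107 med [604.  65.  70.] topmid [606.  48.] ext [42. 48.] [110. 121. 106.]
jar_left 0.74 [325.0, 139.0] 744 top 107 med [ 483. -203.   65.] topmid [ 483. -219.] ext [43. 47.] [ 44.  71. 133.]
jar_left 0.57 [294.0, 234.0] 1132 top 107 med [548. 155.  71.] topmid [549. 139.] ext [41. 45.] [ 41.  66. 124.]
jar_left 0.57 [347.0, 189.0] 632 top 108 med [435.  40.  93.] topmid [432.  27.] ext [43. 47.] [ 47.  77. 146.]
holder_orange 0.65 [232.0, 253.0] 1592 top 132 med [653. 220.  85.] topmid [656. 204.] ext [44. 46.] [122. 118.  97.]
wrist
jar_left 0.97 [313.0, 246.0] 2464 top 107 med [594.  48. 105.] topmid [590.  47.] ext [44. 44.] [79. 94. 71.]
jar_left 0.81 [34.0, 121.0] 3750 top 84 med [ 485. -201.   52.] topmid [ 488. -204.] ext [31. 16.] [17. 27. 61.]
jar_left 0.78 [418.0, 184.0] 3952 top 107 med [544. 130. 105.] topmid [549. 136.] ext [44. 46.] [26. 42. 94.]
jar_left 0.69 [275.0, 43.0] 4580 top 107 med [437.  27. 105.] topmid [434.  25.] ext [44. 44.] [ 34.  61. 137.]
jar_left 0.68 [231.0, 6.0] 616 top 52 med [392. -20.  28.] topmid [393. -26.] ext [ 2. 17.] [23. 28. 51.]
jar_left 0.47 [427.0, 256.0] 49 top 26 med [644. 173.  23.] topmid [637. 190.] ext [25. 45.] [119.  60.  30.]
jar_left 0.31 [81.0, 44.0] 9711 top 101 med [ 428. -115.   99.] topmid [ 428. -129.] ext [49. 60.] [66. 55. 42.]
holder_orange 0.54 [447.0, 242.0] 80 top 26 med [638. 190.  20.] topmid [636. 191.] ext [26. 45.] [118.  62.  34.]
{'qpos': [4.0, 20.4, 93.7, 0.0, 65.8, -84.0], 'ee_pos': [575.0, 51.6, 149.8], 'gripper_force': 0.0, 'gripper_width': 85.3}
```

View pics/s2.png

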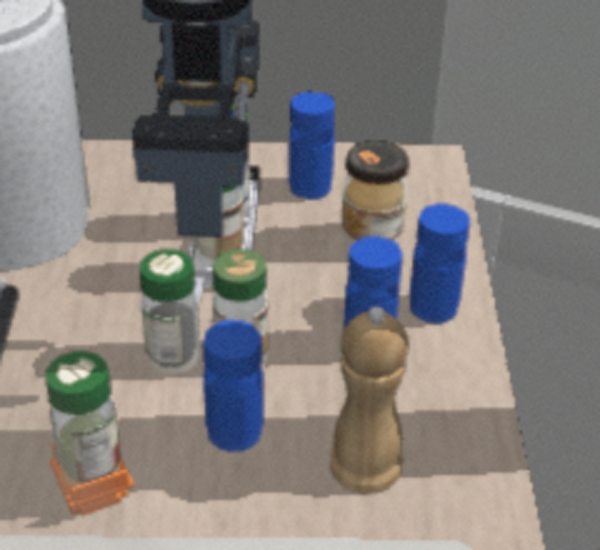

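The jars did not move and stand at about (606,48) and (547,45). The side crop shows them at (167,310) and (240,300), so I retry the grip lower and check the width before lifting.

>>> servo_tool:
  steps:
    - [0, [-33, -4, 0], [0, 0, 0]]
    - [0, [0, 0, 0], [0, 0, 0]]
    - [0, [0, 0, 27], [0, 0, 0]]
    - [0, [0, 0, 27], [0, 0, 0]]
    - [255, [0, 0, 0], [0, 0, 0]]
    - [255, [0, 0, 0], [0, 0, 0]]
    - [255, [0, 0, 0], [0, 0, 0]]
    - [255, [0, 0, 0], [0, 0, 0]]
    - [255, [0, 0, 0], [0, 0, 0]]
    - [255, [0, 0, 0], [0, 0, 0]]
  squeeze: 25

```text
time_s: 8.1
ee_pos: [606.8, 46.2, 96.0]
ee_rot: [180.0, 0.1, 178.0]
force: [-0.1, -0.7, 0.4]
gripper_width: 45.8
gripper_force: 0.0
```

>>> servo_tool:
  steps:
    - [255, [0, 0, 0], [0, 0, 0]]
    - [255, [0, 0, 0], [0, 0, 0]]
    - [255, [0, 0, 0], [0, 0, 0]]
    - [255, [0, 0, 0], [0, 0, 0]]
    - [255, [0, 0, 0], [0, 0, 0]]
    - [255, [0, 0, 0], [0, 0, 0]]
    - [255, [0, 0, 0], [0, 0, 0]]
    - [255, [0, 0, 0], [0, 0, 0]]
    - [255, [0, 0, 0], [0, 0, 0]]
    - [255, [0, 0, 0], [0, 0, 0]]

```text
time_s: 9.1
ee_pos: [606.4, 46.2, 95.3]
ee_rot: [180.0, 0.0, 178.0]
force: [0.2, -0.2, -0.1]
gripper_width: 0.4
gripper_force: 0.0
```

Run:
```python
from obs import *
w=grab("wrist"); f=grab("side"); 
a=w["color"][...,::-1]; b=cv2.resize(f["color"][100:300,200:440,::-1],(480,400))
cv2.imwrite("pics/w3.png",cv2.resize(np.hstack([a,b]),(800,286)))
P=cloud(w); T=np.linalg.inv(w["T"])
q=P[abs(P[:,2]-105)<5]; q=q[(abs(q[:,0]-580)<60)&(abs(q[:,1]-46)<60)]; print(len(q), np.percentile(q,[1,50,99],axis=0).round(1))
print(np.round(w["T"],3), np.round(w["tool_from_camera"],2))
```

```text
5988 [[526.8  24.2 101.5]
 [551.3  45.5 105.5]
 [607.3  66.5 107.1]]
[[ 3.50000e-02 -9.62000e-01 -2.71000e-01  5.30020e+02]
 [ 9.99000e-01  3.40000e-02  9.00000e-03  4.90130e+01]
 [ 0.00000e+00 -2.71000e-01  9.63000e-01  2.82521e+02]
 [ 0.00000e+00  0.00000e+00  0.00000e+00  1.00000e+00]] [[  -0.      0.96    0.27   76.48]
 [   1.      0.      0.      0.19]
 [  -0.      0.27   -0.96 -187.27]
 [   0.      0.      0.      1.  ]]
```

View pics/w3.png

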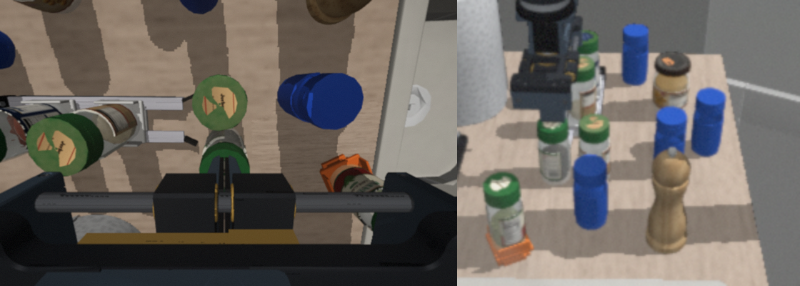

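Run:
```python
from obs import *
w=grab("wrist")
for uv in [(315,262),(315,280),(315,300),(308,245),(322,245),(315,235),(260,270),(310,215),(350,270)]:
    p=pts(w,[uv]); 
    if len(p): print(uv,p.round(0),(np.linalg.inv(pose(state()))@np.r_[p[0],1])[:3].round(0),w["color"][uv[1],uv[0]])
for n in ["side","scene"]:
    P=cloud(grab(n)); q=P[(P[:,2]>60)&(P[:,0]>520)&(P[:,0]<690)&(P[:,1]>-45)&(P[:,1]<150)]
    for z in range(60,330,15):
        k=q[(q[:,2]>=z)&(q[:,2]<z+15)]
        if len(k)>3: print(n,z,len(k),np.percentile(k[:,:2],[2,98],axis=0).round().tolist())
```

```text
(315, 262) [[590.  48. 166.]] [ 16.   1. -70.] [25 26 23]
(315, 280) [[574.  48. 207.]] [  32.    1. -112.] [67 69 71]
(315, 300) [[607.  47. 168.]] [ -1.   1. -72.] [30 29 27]
(308, 245) [[591.  44. 147.]] [ 16.  -2. -52.] [17 18 18]
(322, 245) [[589.  51. 151.]] [ 18.   4. -56.] [36 41 46]
(315, 235) [[590.  48. 136.]] [ 16.   1. -40.] [36 35 29]
(260, 270) [[567.  34. 213.]] [  39.  -13. -118.] [30 30 32]
(310, 215) [[589.  45. 106.]] [ 17.  -2. -11.] [33 72 38]
(350, 270) [[568.  57. 213.]] [  39.    9. -118.] [28 30 30]
side 60 268 [[525.0, 47.0], [628.0, 148.0]]
side 75 258 [[525.0, 50.0], [625.0, 148.0]]
side 90 408 [[527.0, 35.0], [626.0, 148.0]]
side 105 513 [[527.0, 28.0], [624.0, 148.0]]
side 120 92 [[589.0, 45.0], [622.0, 60.0]]
side 135 14 [[590.0, 57.0], [621.0, 61.0]]
side 180 84 [[568.0, -27.0], [644.0, 130.0]]
side 195 383 [[567.0, -27.0], [644.0, 130.0]]
side 210 545 [[567.0, -26.0], [644.0, 136.0]]
side 225 973 [[569.0, -24.0], [643.0, 137.0]]
side 240 200 [[580.0, 8.0], [628.0, 65.0]]
side 255 209 [[580.0, 38.0], [627.0, 65.0]]
side 270 150 [[568.0, 40.0], [639.0,
[... 254 characters left out ...]
0], [615.0, 147.0]]
scene 105 184 [[528.0, 26.0], [619.0, 148.0]]
scene 120 83 [[586.0, 36.0], [621.0, 57.0]]
scene 135 88 [[585.0, 34.0], [619.0, 57.0]]
scene 150 98 [[586.0, 33.0], [619.0, 60.0]]
scene 165 75 [[586.0, 33.0], [609.0, 60.0]]
scene 180 105 [[565.0, -36.0], [632.0, 125.0]]
scene 195 506 [[565.0, -35.0], [637.0, 122.0]]
scene 210 438 [[564.0, -42.0], [629.0, 129.0]]
scene 225 1070 [[565.0, -42.0], [638.0, 132.0]]
scene 240 281 [[578.0, -4.0], [623.0, 63.0]]
scene 255 297 [[579.0, -4.0], [621.0, 63.0]]
scene 270 186 [[566.0, -5.0], [633.0, 61.0]]
scene 285 544 [[566.0, -4.0], [636.0, 70.0]]
scene 300 215 [[571.0, 13.0], [612.0, 67.0]]
scene 315 274 [[568.0, 10.0], [613.0, 70.0]]
```

Run:
```python
from obs import *
print({k:getattr(env,k) for k in dir(env) if not k.startswith('_')})
for n in ["side","scene"]:
    f=grab(n); P=cloud(f)
    q=P[(P[:,0]>575)&(P[:,0]<640)&(P[:,1]>15)&(P[:,1]<75)]
    for z in range(96,180,4):
        k=q[(q[:,2]>=z)&(q[:,2]<z+4)]
        if len(k)>1: print(n,z,len(k),np.percentile(k[:,:2],[2,98],axis=0).round().tolist())
    b=P[(P[:,0]>560)&(P[:,0]<650)&(P[:,1]>-50)&(P[:,1]<150)&(P[:,2]>150)&((abs(P[:,1]-47)>35))]
    print("body min z",np.percentile(b[:,2],[0,1,3,10]).round(), np.percentile(b[:,:2],[1,99],axis=0).round())
```

```text
{'Unreachable': <class 'workcell.Unreachable'>, 'finger_overhang': 22.0}
side 96 33 [[585.0, 50.0], [627.0, 70.0]]
side 100 49 [[585.0, 47.0], [628.0, 71.0]]
side 104 135 [[586.0, 42.0], [628.0, 70.0]]
side 108 3 [[598.0, 52.0], [615.0, 59.0]]
side 112 11 [[589.0, 53.0], [619.0, 55.0]]
side 116 26 [[588.0, 53.0], [622.0, 57.0]]
side 120 29 [[588.0, 45.0], [623.0, 59.0]]
side 124 24 [[589.0, 49.0], [621.0, 59.0]]
side 128 24 [[590.0, 55.0], [621.0, 59.0]]
side 132 27 [[590.0, 56.0], [622.0, 59.0]]
side 136 6 [[590.0, 58.0], [615.0, 60.0]]
body min z [190. 193. 198. 215.] [[561. -26.]
 [644. 137.]]
scene 96 30 [[583.0, 24.0], [608.0, 63.0]]
scene 100 65 [[584.0, 25.0], [622.0, 68.0]]
scene 104 73 [[585.0, 27.0], [625.0, 61.0]]
scene 108 2 [[589.0, 42.0], [592.0, 51.0]]
scene 112 13 [[586.0, 38.0], [608.0, 54.0]]
scene 116 15 [[586.0, 37.0], [617.0, 54.0]]
scene 120 21 [[587.0, 36.0], [621.0, 56.0]]
scene 124 22 [[586.0, 36.0], [619.0, 56.0]]
scene 128 23 [[586.0, 35.0], [618.0, 56.0]]
scene 132 18 [[586.0, 36.0], [618.0, 55.0]]
scene 136 25 [[587.0, 35.0], [615.0, 55.0]]
scene 140 27 [[586.0, 35.0], [617.0, 56.0]]
scene 144 20 [[587.0, 34.0], [620.0, 57.0]]
scene 148 26 [[586.0, 35.0], [619.0, 57.0]]
scene 152 20 [[586.0, 33.0], [617.0, 59.0]]
scene 156 32 [[587.0, 33.0], [616.0, 58.0]]
scene 160 25 [[586.0, 33.0], [619.0, 59.0]]
scene 164 31 [[586.0, 33.0], [616.0, 57.0]]
scene 168 22 [[586.0, 32.0], [607.0, 58.0]]
scene 172 19 [[587.0, 33.0], [599.0, 60.0]]
scene 176 12 [[586.0, 33.0], [591.0, 61.0]]
body min z [190. 192. 195. 204.] [[564. -43.]
 [639. 132.]]
```

The cameras show the fingertips at z≈111 while the reported TCP z is 95. The body underside is at about 191, again 38 mm higher than the text would give. So the real gripper sits about 38 mm further back along the tool axis than stated: tip = TCP z + 16 and grasp point = TCP z + 35. I use this measured offset from here on.

>>> servo_tool:
  steps:
    - [50, [0, 0, 0], [0, 0, 0]]
    - [50, [0, 0, 0], [0, 0, 0]]
    - [50, [0, 0, 0], [0, 0, 0]]
    - [50, [0, 0, 0], [0, 0, 0]]
    - [50, [0, 0, 0], [0, 0, 0]]
    - [50, [0, 0, 0], [0, 0, 0]]
    - [50, [0, 0, 0], [0, 0, 0]]
    - [50, [0, 0, 0], [0, 0, 0]]
    - [50, [0, 0, 17], [0, 0, 0]]
    - [50, [0, 0, 18], [0, 0, 0]]

```text
time_s: 10.45
ee_pos: [607.1, 46.2, 60.5]
ee_rot: [180.0, 0.1, 178.0]
force: [0.0, 0.1, -0.8]
gripper_width: 73.0
gripper_force: 0.0
```

>>> servo_tool:
  steps:
    - [255, [0, 0, 0], [0, 0, 0]]
    - [255, [0, 0, 0], [0, 0, 0]]
    - [255, [0, 0, 0], [0, 0, 0]]
    - [255, [0, 0, 0], [0, 0, 0]]
    - [255, [0, 0, 0], [0, 0, 0]]
    - [255, [0, 0, 0], [0, 0, 0]]
    - [255, [0, 0, 0], [0, 0, 0]]
    - [255, [0, 0, 0], [0, 0, 0]]
    - [255, [0, 0, -5], [0, 0, 0]]
    - [255, [0, 0, -5], [0, 0, 0]]
  squeeze: 20

```text
time_s: 11.45
ee_pos: [605.7, 46.1, 69.9]
ee_rot: [-180.0, -0.1, 178.0]
force: [-0.2, -0.2, -1.4]
gripper_width: 44.5
gripper_force: 20.0
```

>>> servo_tool:
  steps:
    - [255, [-15, 14, 0], [0, 0, 0]]
    - [255, [-15, 15, 0], [0, 0, 0]]
    - [255, [-15, 15, 0], [0, 0, 0]]
    - [255, [0, 0, 0], [0, 0, 0]]
    - [255, [0, 0, 5], [0, 0, 0]]
    - [255, [0, 0, 5], [0, 0, 0]]
    - [80, [0, 0, 0], [0, 0, 0]]
    - [80, [0, 0, 0], [0, 0, 0]]
    - [80, [0, 0, 0], [0, 0, 0]]
    - [80, [0, 0, -10], [0, 0, 0]]

```text
time_s: 12.45
ee_pos: [651.5, 88.2, 69.0]
ee_rot: [-180.0, -0.2, 178.0]
force: [-0.7, 0.0, -0.1]
gripper_width: 62.4
gripper_force: 0.0
```

>>> servo_tool:
  steps:
    - [80, [0, 0, -25], [0, 0, 0]]
    - [80, [0, 0, -25], [0, 0, 0]]
    - [80, [34, -16, 0], [0, 0, 0]]
    - [80, [34, -16, 0], [0, 0, 0]]
    - [80, [35, -16, 0], [0, 0, 0]]
    - [80, [0, 0, 0], [0, 0, 0]]
    - [80, [0, 0, 20], [0, 0, 0]]
    - [80, [0, 0, 20], [0, 0, 0]]
    - [80, [0, 0, 19], [0, 0, 0]]
    - [255, [0, 0, 0], [0, 0, 0]]

```text
time_s: 13.45
ee_pos: [547.3, 44.2, 59.6]
ee_rot: [-180.0, -0.2, 178.0]
force: [-1.1, -0.7, -0.1]
gripper_width: 57.6
gripper_force: 0.0
```

>>> servo_tool:
  steps:
    - [255, [0, 0, 0], [0, 0, 0]]
    - [255, [0, 0, 0], [0, 0, 0]]
    - [255, [0, 0, 0], [0, 0, 0]]
    - [255, [0, 0, 0], [0, 0, 0]]
    - [255, [0, 0, 0], [0, 0, 0]]
    - [255, [0, 0, -5], [0, 0, 0]]
    - [255, [0, 0, -5], [0, 0, 0]]
    - [255, [17, 13, 0], [0, 0, 0]]
    - [255, [17, 13, 0], [0, 0, 0]]
    - [255, [18, 14, 0], [0, 0, 0]]

```text
time_s: 14.45
ee_pos: [497.2, 86.2, 71.4]
ee_rot: [180.0, -0.0, 178.0]
force: [0.5, 0.8, -1.2]
gripper_width: 44.9
gripper_force: 20.0
```

>>> servo_tool:
  steps:
    - [255, [0, 0, 5], [0, 0, 0]]
    - [255, [0, 0, 6], [0, 0, 0]]
    - [0, [0, 0, 0], [0, 0, 0]]
    - [0, [0, 0, 0], [0, 0, 0]]
    - [0, [0, 0, 0], [0, 0, 0]]
    - [0, [0, 0, -15], [0, 0, 0]]
    - [0, [0, 0, -30], [0, 0, 0]]
    - [0, [0, 0, -40], [0, 0, 0]]
    - [0, [-30, 25, -20], [0, 0, 0]]
    - [0, [-32, 25, -10], [0, 0, 0]]

```text
time_s: 15.45
ee_pos: [563.3, 133.9, 178.4]
ee_rot: [179.9, 0.3, 177.9]
force: [-0.5, 0.7, 0.4]
gripper_width: 91.0
gripper_force: 0.0
```

Run:
```python
from obs import *
for n in ["side","wrist"]:
    f=grab(n); print(n,f["T"][:3,3].round()); P=cloud(f); hsv=cv2.cvtColor(f["color"],cv2.COLOR_RGB2HSV)
    m=((hsv[...,0]>5)&(hsv[...,0]<16)&(hsv[...,1]>150)&(hsv[...,2]>70)&(f["z_map"]>0))
    Q=maskpts(f,m); Q=Q[(abs(Q[:,0]-650)<60)&(abs(Q[:,1]-205)<60)&(Q[:,2]>19)&(Q[:,2]<29)]
    print("tray",len(Q),Q.mean(0).round(1) if len(Q) else '', cv2.minAreaRect(Q[:,:2].astype(np.float32)) if len(Q)>5 else '')
    for zc,tol in ((131,3.5),(106,4)):
        q=P[abs(P[:,2]-zc)<tol]; q=q[(q[:,0]>440)&(q[:,0]<700)&(q[:,1]>-20)&(q[:,1]<240)]
        for c in ((652,205),(652,88),(497,86),(549,137)):
            k=q[np.hypot(q[:,0]-c[0],q[:,1]-c[1])<34]
            if len(k)>20: print(zc,c,len(k),((np.percentile(k[:,:2],1,0)+np.percentile(k[:,:2],99,0))/2).round(1),np.ptp(k[:,:2],axis=0).round())
    if n=="wrist": save(f,"w4.png")
```

```text
side [511. 804. 704.]
tray 11 [630.4 210.2  25.7] ((631.4252319335938, 207.8153076171875), (6.192329406738281, 22.490802764892578), 15.891636848449707)
131 (652, 205) 362 [656.3 203.2] [44. 46.]
106 (652, 205) 78 [655.6 214.3] [44. 28.]
106 (652, 88) 276 [651.5  90.3] [44. 43.]
106 (497, 86) 275 [494.8  87.3] [43. 47.]
106 (549, 137) 316 [548.  138.4] [44. 45.]
wrist [491. 140. 365.]
tray 361 [638.9 193.2  24.6] ((644.0228881835938, 194.838623046875), (23.028350830078125, 50.27125930786133), 23.16876983642578)
131 (652, 205) 927 [665.7 199.1] [28. 41.]
106 (652, 205) 65 [636.9 197.7] [ 4. 18.]
106 (652, 88) 338 [652.1  88. ] [45. 35.]
106 (497, 86) 2411 [495.6  86.8] [44. 45.]
106 (549, 137) 2075 [549. 137.] [45. 45.]
```

View pics/w4.png

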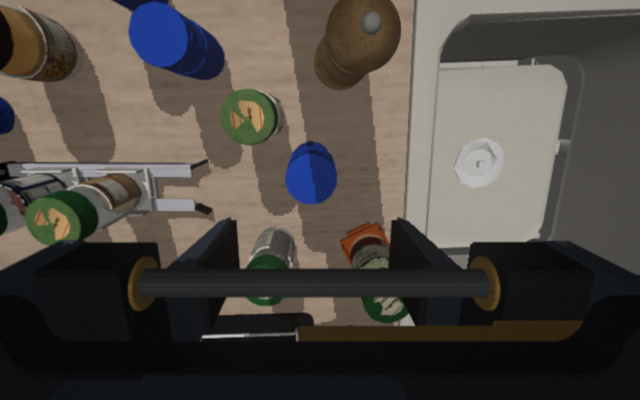

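Both loose jars stand upright, at (652,89) and (495,87); in the picture their lids are at (265,282) and (250,117). The orange holder at (375,265) has its tray edges at about 23°. The tray is square, so I still need to tell its x axis from its y axis and I enlarge several views.

Run:
```python
from obs import *
f=grab("side"); s=grab("scene"); w=cv2.imread("pics/w4.png")
S=f["color"][...,::-1]; C=s["color"][...,::-1]
cr=[S[215:290,200:270],C[85:145,250:310],w[215:285,325:405],w[155:245,0:140],C[140:215,335:415],S[125:215,265:320]]
cr=[cv2.resize(c,(266,300),interpolation=cv2.INTER_CUBIC) for c in cr]
cv2.imwrite("pics/o5.png",np.vstack([np.hstack(cr[:3]),np.hstack(cr[3:])]))
```

```text
(no output)
```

View pics/o5.png

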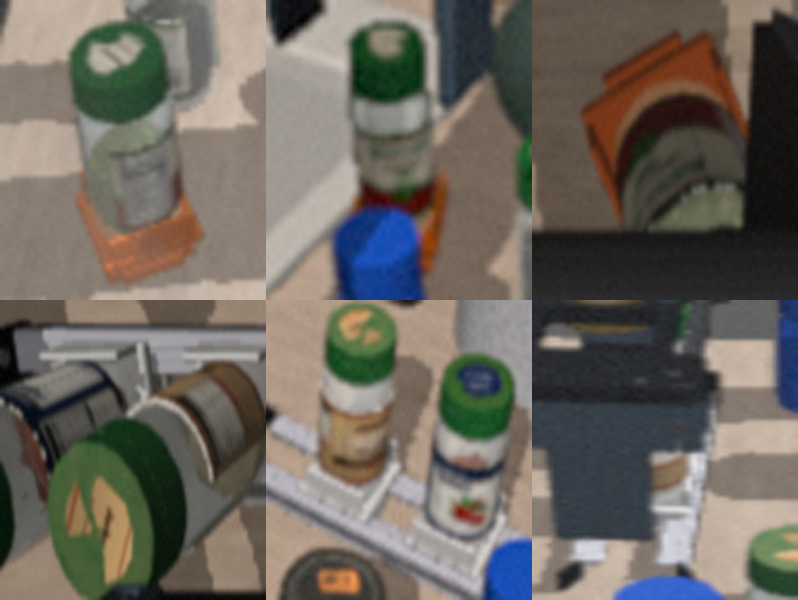

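Crop 3 (wrist) shows a foot strip poking out beyond the tray edge that faces up-left. I check numerically from the depth whether it is the narrowed 32 mm x end.

Run:
```python
from obs import *
for n in ["wrist","side"]:
    f=grab(n); hsv=cv2.cvtColor(f["color"],cv2.COLOR_RGB2HSV)
    m=((hsv[...,0]>3)&(hsv[...,0]<16)&(hsv[...,1]>140)&(hsv[...,2]>50)&(f["z_map"]>0))
    Q=maskpts(f,m); Q=Q[(np.hypot(Q[:,0]-655,Q[:,1]-204)<45)&(Q[:,2]<29)]
    for a in (23.2,):
        r=np.radians(a); u=np.array([np.cos(r),np.sin(r)]); v=np.array([-u[1],u[0]]); c=np.array([655,204])
        L=np.c_[(Q[:,:2]-c)@u,(Q[:,:2]-c)@v,Q[:,2]]
        t=L[L[:,2]>20]; print(n,"tray u",np.percentile(t[:,0],[1,99]).round(1),"v",np.percentile(t[:,1],[1,99]).round(1),len(t))
        g=L[(L[:,2]<15)]; print("foot",len(g)); print(g[np.lexsort((g[:,1],g[:,0].round(-1)))].round(0).astype(int).tolist()[:90])
```

```text
wrist tray u [-25.1  -4.4] v [-28.4  20.7] 375
foot 107
[[-17, -19, 5], [-21, -19, 6], [-19, -19, 6], [-20, -18, 5], [-17, -18, 5], [-21, -18, 5], [-18, -18, 5], [-19, -17, 5], [-20, -17, 5], [-18, -16, 6], [-21, -16, 3], [-19, -16, 6], [-20, -15, 5], [-17, -15, 5], [-21, -15, 4], [-18, -15, 5], [-19, -14, 5], [-20, -14, 4], [-18, -14, 5], [-21, -13, 3], [-20, -13, 7], [-20, -13, 5], [-18, -13, 6], [-21, -12, 5], [-19, -12, 6], [-20, -11, 6], [-21, -11, 5], [-18, -11, 5], [-21, -11, 3], [-19, -10, 6], [-20, -10, 5], [-18, -10, 7], [-21, -9, 3], [-19, -9, 6], [-21, -9, 7], [-19, -8, 9], [-21, -8, 5], [-19, -8, 7], [-21, -8, 3], [-20, -7, 7], [-21, -7, 6], [-18, -7, 7], [-21, -7, 4], [-20, -6, 5], [-18, -6, 7], [-21, -5, 5], [-19, -5, 6], [-19, -5, 5], [-22, -4, 7], [-18, -4, 6], [-21, -4, 3], [-19, -4, 6], [-21, -3, 6], [-18, -3, 7], [-21, -3, 3], [-18, -3, 5], [-22, -2, 2], [-20, -2, 7], [-21, -1, 6], [-19, -1, 7], [-21, -1, 2], [-20, -1, 6], [-21, 0, 6], [-18, 0, 7], [-21, 0, 4], [-19, 0, 5], [-21, 1, 2], [-20, 1, 6], [-21, 1, 6], [-19, 1, 7], [-22, 2, 3], [-20, 2, 6], [-21, 2, 5], [-19, 3, 7], [-22, 3, 4], [-19, 3, 6], [-21, 3, 1], [-21, 4, 7], [-22, 4, 7], [-19, 4, 7], [-22, 5, 3], [-20, 5, 6], [-21, 5, 5], [-18, 5, 6], [-22, 6, 4], [-19, 6, 5], [-22, 6, 2], [-20, 6, 4], [-22, 7, 7], [-19, 7, 6]]
side tray u [-23.7  23.2] v [ 3.  25.9] 28
foot 10
[[-20, 11, 6], [-15, 12, 5], [-17, 15, 8], [-14, 10, 4], [-9, 12, 6], [-11, 13, 6], [-13, 13, 5], [-15, 14, 6], [-12, 15, 4], [-10, 16, 7]]
```

The foot edge lies 3–4 mm inside the tray and 32 mm wide on the u side, against 6 mm on the v side. So the holder's x axis lies at about 23° in the world and it stands at about (656.5,202). To stay inside joint 6's range I grip at yaw 23° and turn to 87.7° later.

>>> servo_tool:
  steps:
    - [0, [0, 0, 0], [0, 0, 0.15]]
    - [0, [0, 0, 0], [0, 0, 0.15]]
    - [0, [0, 0, 0], [0, 0, 0.15]]
    - [0, [0, 0, 0], [0, 0, 0.15]]
    - [0, [0, 0, 0], [0, 0, 0.15]]
    - [0, [0, 0, 0], [0, 0, 0.15]]
    - [0, [0, 0, 0], [0, 0, 0.15]]
    - [0, [0, 0, 0], [0, 0, 0.15]]
    - [0, [0, 0, 0], [0, 0, 0.15]]
    - [0, [0, 0, 0], [0, 0, 0.15]]

```text
time_s: 16.75
ee_pos: [560.2, 132.8, 174.7]
ee_rot: [-179.9, 0.0, 91.7]
force: [0.4, -0.1, -0.4]
gripper_width: 91.5
gripper_force: 0.0
```

>>> servo_tool:
  steps:
    - [0, [0, 0, 0], [0, 0, 0.15]]
    - [0, [0, 0, 0], [0, 0, 0.15]]
    - [0, [0, 0, 0], [0, 0, 0.15]]
    - [0, [0, 0, 0], [0, 0, 0.15]]
    - [0, [0, 0, 0], [0, 0, 0.15]]
    - [0, [0, 0, 0], [0, 0, 0.15]]
    - [0, [0, 0, 0], [0, 0, 0.15]]
    - [0, [0, 0, 0], [0, 0, 0.15]]
    - [0, [38, -9, 0], [0, 0, 0]]
    - [0, [30, -8, 0], [0, 0, 0]]

```text
time_s: 17.75
ee_pos: [616.9, 175.6, 175.1]
ee_rot: [-180.0, 0.0, 23.2]
force: [1.1, 0.0, -0.2]
gripper_width: 91.0
gripper_force: 0.0
```

Run:
```python
from obs import *
print(pose(state())[:3,3].round(1),np.round(state()["ee_rot"],1),np.round(state()["qpos"],1))
w=grab("wrist"); P=cloud(w)
q=P[(abs(P[:,2]-131)<3)&(np.hypot(P[:,0]-656,P[:,1]-203)<35)]; print(len(q),((np.percentile(q[:,:2],1,0)+np.percentile(q[:,:2],99,0))/2).round(1),np.ptp(q[:,:2],axis=0)) 
hsv=cv2.cvtColor(w["color"],cv2.COLOR_RGB2HSV); m=((hsv[...,0]>3)&(hsv[...,0]<16)&(hsv[...,1]>140)&(hsv[...,2]>50)&(w["z_map"]>0))
Q=maskpts(w,m); Q=Q[(np.hypot(Q[:,0]-655,Q[:,1]-204)<45)&(Q[:,2]<29)&(Q[:,2]>18)]
print(len(Q),cv2.minAreaRect(Q[:,:2].astype(np.float32)) if len(Q)>10 else '')
```

```text
[616.9 175.6 175.1] [-180.     0.    23.2] [14.9 25.1 82.3 -0.  72.7 81.7]
2717 [657.6 202. ] [44.46924903 43.82757509]
293 ((675.2208251953125, 210.9923553466797), (15.49254322052002, 51.04338455200195), 19.40714454650879)
```

>>> servo_tool:
  steps:
    - [0, [24, -4, 0], [0, 0, 0]]
    - [0, [24, -4, 0], [0, 0, 0]]
    - [0, [0, 0, 31], [0, 0, 0]]
    - [0, [0, 0, 30], [0, 0, 0]]
    - [0, [0, 0, 30], [0, 0, 0]]
    - [255, [0, 0, 0], [0, 0, 0]]
    - [255, [0, 0, 0], [0, 0, 0]]
    - [255, [0, 0, 0], [0, 0, 0]]
    - [255, [0, 0, 0], [0, 0, 0]]
    - [255, [0, 0, 0], [0, 0, 0]]
  squeeze: 35

```text
time_s: 18.8
ee_pos: [658.8, 202.8, 85.9]
ee_rot: [180.0, -0.2, 23.3]
force: [-0.1, 0.1, 0.3]
gripper_width: 54.1
gripper_force: 0.0
```

>>> servo_tool:
  steps:
    - [255, [0, 0, 0], [0, 0, 0]]
    - [255, [0, 0, 0], [0, 0, 0]]
    - [255, [0, 0, 0], [0, 0, 0]]
    - [255, [0, 0, 0], [0, 0, 0]]
    - [255, [0, 0, 0], [0, 0, 0]]
    - [255, [0, 0, -5], [0, 0, 0]]
    - [255, [0, 0, -15], [0, 0, 0]]
    - [255, [0, 0, -30], [0, 0, 0]]
    - [255, [0, 0, -40], [0, 0, 0]]
    - [255, [0, 0, -30], [0, 0, 0]]

```text
time_s: 19.8
ee_pos: [658.0, 202.8, 205.4]
ee_rot: [-180.0, 0.0, 23.3]
force: [0.4, 0.9, -1.8]
gripper_width: 44.4
gripper_force: 35.0
```

>>> servo_tool:
  steps:
    - [255, [0, 0, -5], [0, 0, -0.144]]
    - [255, [0, 0, 0], [0, 0, -0.144]]
    - [255, [0, 0, 0], [0, 0, -0.144]]
    - [255, [0, 0, 0], [0, 0, -0.144]]
    - [255, [0, 0, 0], [0, 0, -0.144]]
    - [255, [0, 0, 0], [0, 0, -0.144]]
    - [255, [0, 0, 0], [0, 0, -0.144]]
    - [255, [0, 0, 0], [0, 0, -0.144]]
    - [255, [-31, -16, 0], [0, 0, 0]]
    - [255, [-31, -16, 0], [0, 0, 0]]

```text
time_s: 20.8
ee_pos: [624.4, 141.0, 207.5]
ee_rot: [-179.8, 0.0, 89.4]
force: [0.5, 0.0, -1.6]
gripper_width: 44.5
gripper_force: 35.0
```

>>> servo_tool:
  steps:
    - [255, [-31, -16, 0], [0, 0, 0]]
    - [255, [-31, -16, 0], [0, 0, 0]]
    - [255, [-31, -15, 0], [0, 0, 0]]
    - [255, [0, 0, 0], [0, 0, 0]]
    - [255, [0, 0, 30], [0, 0, 0]]
    - [255, [0, 0, 30], [0, 0, 0]]
    - [255, [0, 0, 25], [0, 0, 0]]
    - [255, [0, 0, 0], [0, 0, 0]]
    - [255, [0, 0, 0], [0, 0, 0]]
    - [255, [0, 0, 0], [0, 0, 0]]

```text
time_s: 21.8
ee_pos: [578.6, 49.1, 125.7]
ee_rot: [179.8, -0.0, 89.3]
force: [0.6, 0.4, -1.8]
gripper_width: 44.5
gripper_force: 35.0
```

Run:
```python
from obs import *
s=state(); print(pose(s)[:3,3].round(1),np.round(s["ee_rot"],1),np.round(s["qpos"],1),np.round(s["force"],1))
w=grab("wrist"); f=grab("side"); c=grab("scene")
for n,g in (("w",w),("side",f),("scene",c)):
    hsv=cv2.cvtColor(g["color"],cv2.COLOR_RGB2HSV); m=((hsv[...,0]>3)&(hsv[...,0]<16)&(hsv[...,1]>140)&(hsv[...,2]>50)&(g["z_map"]>0))
    Q=maskpts(g,m); Q=Q[(np.hypot(Q[:,0]-577,Q[:,1]-48)<60)&(Q[:,2]<80)]
    if len(Q)>10:
        k=Q[Q[:,2]>np.percentile(Q[:,2],97)-5]
        print(n,len(Q),np.percentile(Q,[2,50,98],axis=0).round(1).tolist(),cv2.minAreaRect(k[:,:2].astype(np.float32)))
a=w["color"][...,::-1]; b=cv2.resize(f["color"][120:280,240:400,::-1],(400,400))
cv2.imwrite("pics/p6.png",cv2.resize(np.hstack([a,b]),(800,308)))
```

```text
[578.6  49.1 125.7] [179.8  -0.   89.3] [ 3.7 21.8 95.2  0.  62.8  4.4] [ 0.6  0.4 -1.8]
w 911 [[552.9, 54.0, 45.6], [576.8, 69.0, 65.6], [602.9, 73.9, 79.8]] ((578.1380615234375, 60.25593566894531), (52.084224700927734, 21.25897216796875), 3.0863051414489746)
side 150 [[553.7, 54.3, 45.0], [585.7, 68.9, 64.8], [601.4, 75.2, 76.4]] ((577.736572265625, 61.56819152832031), (48.124420166015625, 16.393741607666016), 2.9439752101898193)
scene 302 [[549.8, 21.8, 41.3], [558.6, 33.2, 64.8], [601.3, 66.4, 79.1]] ((568.333984375, 34.80344009399414), (34.11949157714844, 65.52204132080078), 56.45876693725586)
```

View pics/p6.png

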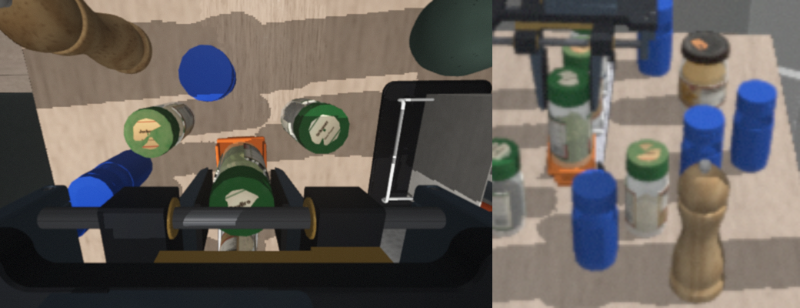

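The wrist view shows the orange holder held upright, with its tray edge at (242,142), and both loose jars clear at (155,130) and (320,128). I fit the tray's yaw precisely from its edge.

Run:
```python
from obs import *
w=grab("wrist"); f=grab("side")
for g in (w,f):
    hsv=cv2.cvtColor(g["color"],cv2.COLOR_RGB2HSV); m=((hsv[...,0]>3)&(hsv[...,0]<16)&(hsv[...,1]>140)&(hsv[...,2]>50)).astype(np.uint8)
    n,l,s,c=cv2.connectedComponentsWithStats(m)
    cc=[i for i in range(1,n) if s[i,4]>60]
    for i in cc:
        v,u=np.nonzero(l==i); P=onplane(g,np.c_[u,v],65.)
        if abs(P[:,0].mean()-577)>40: continue
        k=(P[:,1]>40)
        xs=[];ys=[]
        for b in np.arange(556,600,3):
            q=P[(P[:,0]>=b)&(P[:,0]<b+3)]
            if len(q)>2: xs.append(b+1.5); ys.append(np.percentile(q[:,1],98))
        p=np.polyfit(xs,ys,1); print(len(P),np.degrees(np.arctan(p[0])).round(2),"res",np.std(np.polyval(p,xs)-ys).round(2),np.round(ys,1), P[:,0].min().round(1),P[:,0].max().round(1))
```

```text
1030 2.28 res 0.35 [72.6 72.6 73.4 73.4 74.2 74.1 74.1 74.1 74.  74.  74.1 74.7 73.9 74.7
 74.6] 550.2 605.8
154 24.43 res 8.08 [63.8 67.5 73.8 73.9 80.  93.  92.3 93.1 92.4 89.5 86.5 77.2 77.1] 553.9 604.4
```

>>> servo_tool:
  steps:
    - [255, [0, 0, 0], [0, 0, 0.085]]
    - [255, [0, 0, 19], [0, 0, 0]]
    - [255, [0, 0, 19], [0, 0, 0]]
    - [255, [0, 0, 0], [0, 0, 0]]
    - [255, [-6, 0.3, 0], [0, 0, 0]]
    - [255, [-8, 0.5, 0], [0, 0, 0]]
    - [255, [-8, 0.5, 0], [0, 0, 0]]
    - [255, [-8, 0.5, 0], [0, 0, 0]]
    - [255, [-8, 0.5, 0], [0, 0, 0]]
    - [255, [0, 0, 0], [0, 0, 0]]

```text
time_s: 23.05
ee_pos: [575.8, 9.3, 86.4]
ee_rot: [180.0, 0.0, 84.4]
force: [0.5, 0.4, -2.1]
gripper_width: 44.5
gripper_force: 35.6
```

>>> servo_tool:
  steps:
    - [255, [-6, 0.3, 0], [0, 0, 0]]
    - [255, [-6, 0.3, 0], [0, 0, 0]]
    - [255, [-6, 0.3, 0], [0, 0, 0]]
    - [255, [-6, 0.4, 0], [0, 0, 0]]
    - [255, [-6, 0.3, 0], [0, 0, 0]]
    - [255, [-6, 0.3, 0], [0, 0, 0]]
    - [255, [-6, 0.4, 0], [0, 0, 0]]
    - [255, [-6, 0.3, 0], [0, 0, 0]]
    - [255, [-6, 0.3, 0], [0, 0, 0]]
    - [255, [0, 0, 0], [0, 0, 0]]

```text
time_s: 24.05
ee_pos: [573.4, -44.5, 86.2]
ee_rot: [-180.0, 0.0, 84.4]
force: [0.8, 0.3, -2.4]
gripper_width: 44.3
gripper_force: 35.5
```

>>> servo_tool:
  steps:
    - [255, [-5, 0.3, 0], [0, 0, 0]]
    - [255, [-5, 0.3, 0], [0, 0, 0]]
    - [255, [-5, 0.3, 0], [0, 0, 0]]
    - [255, [-5, 0.3, 0], [0, 0, 0]]
    - [255, [-5, 0.3, 0], [0, 0, 0]]
    - [255, [-4, 0.2, 0], [0, 0, 0]]
    - [255, [-3, 0.2, 0], [0, 0, 0]]
    - [255, [-2, 0.1, 0], [0, 0, 0]]
    - [255, [-1, 0, 0], [0, 0, 0]]
    - [255, [0, 0, 0], [0, 0, 0]]

```text
time_s: 25.05
ee_pos: [571.9, -78.7, 86.0]
ee_rot: [-180.0, 0.0, 84.4]
force: [-0.8, 1.9, -2.1]
gripper_width: 44.2
gripper_force: 35.1
```

```bash
cat > row.py <<'E'
from obs import *
s=state(); print(pose(s)[:3,3].round(1),np.round(s["force"],1))
o=np.array([575.5,-1.5]); a=np.arctan(.041); ex=np.array([-np.sin(a),-np.cos(a)]); ey=np.array([np.cos(a),-np.sin(a)])
import sys
for n in sys.argv[1:]:
    P=cloud(grab(n)); x=(P[:,:2]-o)@ex; y=(P[:,:2]-o)@ey; z=P[:,2]
    k=(abs(z-131)<3.5)&(abs(y)<35)&(x>20)&(x<230)
    h=np.histogram(x[k],np.arange(20,232,3))[0]
    lab,run=[],[]
    for i,c in enumerate(h):
        if c>3: run.append(i)
        elif run: lab.append(run); run=[]
    for r in lab:
        kk=k&(x>=20+3*r[0])&(x<23+3*r[-1]); print(n,kk.sum(),"x",np.percentile(x[kk],[1,99]).round(1),"y",np.percentile(y[kk],[1,99]).round(1))
    k=(z>17)&(z<29)&(abs(y)<28)&(x>10)&(x<205)
    h,_=np.histogram(x[k],np.arange(10,206,2)); print("tray-level occupancy",h.tolist())
E
python3 row.py scene side
```

```text
[571.9 -78.7  86. ] [-0.8  1.9 -2.1]
scene 116 x [ 78.9 100.6] y [-34.9  25.6]
scene 243 x [105.4 145.1] y [-23.8  19. ]
scene 254 x [156.8 196.6] y [-23.5  17.8]
tray-level occupancy [1, 0, 0, 1, 0, 0, 1, 0, 1, 2, 1, 1, 0, 0, 0, 0, 0, 0, 3, 2, 1, 2, 2, 2, 1, 0, 2, 2, 1, 2, 1, 0, 3, 2, 2, 3, 0, 2, 1, 0, 6, 6, 17, 8, 6, 4, 1, 4, 1, 1, 2, 1, 2, 3, 1, 2, 2, 1, 3, 1, 0, 1, 0, 0, 1, 1, 6, 8, 15, 11, 6, 5, 3, 0, 2, 2, 3, 1, 2, 0, 1, 2, 0, 1, 0, 2, 0, 0, 0, 0, 0, 0, 0, 3, 3, 1, 2]
side 355 x [ 55.4 142.7] y [-30.7  30.1]
side 56 x [164.3 183.5] y [-13.5  19.6]
tray-level occupancy [2, 2, 2, 2, 4, 0, 6, 1, 2, 2, 4, 2, 1, 4, 2, 2, 2, 7, 16, 21, 17, 8, 8, 6, 1, 2, 2, 2, 1, 3, 0, 0, 0, 0, 0, 0, 0, 0, 1, 0, 2, 1, 1, 0, 0, 0, 0, 0, 0, 0, 0, 0, 0, 0, 0, 1, 2, 0, 1, 0, 0, 0, 0, 0, 0, 0, 0, 0, 0, 0, 0, 0, 2, 0, 0, 1, 0, 0, 1, 0, 0, 0, 0, 0, 0, 0, 0, 0, 0, 0, 1, 0, 0, 0, 0, 0, 0]
```

>>> servo_tool:
  steps:
    - [255, [-1, 0, 0], [0, 0, 0]]
    - [255, [-1, 0.1, 0], [0, 0, 0]]
    - [255, [-1, 0, 0], [0, 0, 0]]
    - [255, [-1, 0.1, 0], [0, 0, 0]]
    - [255, [-1, 0, 0], [0, 0, 0]]
    - [255, [0, 0, 0], [0, 0, 0]]
    - [255, [0, 0, 0], [0, 0, 0]]
    - [255, [0, 0, 0], [0, 0, 0]]
    - [255, [0, 0, 0], [0, 0, 0]]
    - [255, [0, 0, 0], [0, 0, 0]]

```text
time_s: 26.15
ee_pos: [571.8, -83.5, 86.2]
ee_rot: [-180.0, 0.0, 84.4]
force: [-0.4, 1.1, -2.2]
gripper_width: 44.3
gripper_force: 35.0
```

>>> servo_tool:
  steps:
    - [255, [-1, 0, 0], [0, 0, 0]]
    - [255, [-1, 0.1, 0], [0, 0, 0]]
    - [255, [-1, 0, 0], [0, 0, 0]]
    - [255, [-1, 0.1, 0], [0, 0, 0]]
    - [255, [0, 0, 0], [0, 0, 0]]
    - [255, [0, 0, 0], [0, 0, 0]]
    - [255, [0, 0, 0], [0, 0, 0]]
    - [255, [0, 0, 0], [0, 0, 0]]
    - [255, [0, 0, 0], [0, 0, 0]]
    - [255, [0, 0, 0], [0, 0, 0]]

```text
time_s: 27.15
ee_pos: [571.6, -87.4, 86.2]
ee_rot: [-180.0, -0.0, 84.4]
force: [-0.6, 3.0, -1.9]
gripper_width: 44.4
gripper_force: 35.1
```

```bash
python3 row.py scene | grep -v tray
```

```text
[571.6 -87.4  86.2] [-0.6  3.  -1.9]
scene 4 x [80.6 82.8] y [-34.3 -33.9]
scene 371 x [ 88.8 153.9] y [-33.9  23.6]
scene 271 x [165.1 206.3] y [-23.4  19. ]
```

>>> servo_tool:
  steps:
    - [90, [0, 0, 0], [0, 0, 0]]
    - [90, [0, 0, 0], [0, 0, 0]]
    - [90, [0, 0, 0], [0, 0, 0]]
    - [90, [0, 0, 0], [0, 0, 0]]
    - [90, [0, 0, -10], [0, 0, 0]]
    - [90, [0, 0, -25], [0, 0, 0]]
    - [90, [0, 0, -35], [0, 0, 0]]
    - [90, [40, 0, -20], [0, 0, 0]]
    - [90, [45, 0, 0], [0, 0, 0]]
    - [90, [45, 0, 0], [0, 0, -0.057]]

```text
time_s: 28.2
ee_pos: [585.1, 42.8, 178.4]
ee_rot: [179.8, -0.0, 87.7]
force: [0.3, 0.4, -0.2]
gripper_width: 58.8
gripper_force: 0.0
```

```bash
python3 row.py scene side wrist| grep -v tray
```

```text
[585.1  42.8 178.4] [ 0.3  0.4 -0.2]
scene 234 x [ 58.3 100. ] y [-23.2  18.9]
scene 252 x [112.2 153.3] y [-24.1  18.6]
scene 268 x [165.  205.2] y [-24.6  18.4]
side 125 x [56.9 96.5] y [-8.2 20.7]
side 89 x [107.9 145.5] y [-22.7  19.1]
side 19 x [164.5 175.5] y [ 1.8 16.7]
wrist 57 x [56.3 59.5] y [-10.1   9.7]
```

>>> servo_tool:
  steps:
    - [255, [-32, -4, 25], [0, 0, 0]]
    - [255, [-33, -4, 25], [0, 0, 0]]
    - [255, [0, 0, 25], [0, 0, 0]]
    - [255, [0, 0, 25], [0, 0, 0]]
    - [255, [0, 0, 0], [0, -0.146, 0]]
    - [255, [0, 0, 0], [0, -0.145, 0]]
    - [255, [0, 0, 0], [0, -0.145, 0]]
    - [255, [0, 0, 0], [0, 0, 0]]
    - [255, [0, 0, 0], [0, 0, 0]]
    - [255, [0, 0, 0], [0, 0, 0]]
  squeeze: 20

```text
time_s: 29.35
ee_pos: [573.7, -24.2, 76.9]
ee_rot: [180.0, 24.9, 87.6]
force: [1.0, 0.4, 0.8]
gripper_width: 0.3
gripper_force: 0.0
```

Run:
```python
from obs import *
s=state(); T=pose(s); print(T.round(3), np.round(s["qpos"],1))
for n in ("side","scene"):
    P=cloud(grab(n)); Q=(P-T[:3,3])@T[:3,:3]
    k=(abs(Q[:,0])<19)&(abs(Q[:,1])<16)&(Q[:,2]>-60)&(Q[:,2]<30); print(n,k.sum(),np.percentile(Q[k,2],[50,90,97,100]).round(1))
```

```text
[[ 3.80000e-02  9.99000e-01 -1.70000e-02  5.73746e+02]
 [ 9.06000e-01 -4.20000e-02 -4.21000e-01 -2.41510e+01]
 [-4.21000e-01  1.00000e-03 -9.07000e-01  7.68580e+01]
 [ 0.00000e+00  0.00000e+00  0.00000e+00  1.00000e+00]] [ 11.   27.5  99.1 -27.6  62.4  28.3]
side 90 [-40.7 -22.5 -17.6 -16.6]
scene 318 [-39.9 -21.7 -17.6 -15.5]
```

>>> servo_tool:
  steps:
    - [255, [9, 0.3, 19.4], [0, 0, 0]]
    - [255, [9, 0.3, 19.4], [0, 0, 0]]
    - [255, [9, 0.3, 19.2], [0, 0, 0]]
    - [255, [0, 0, 0], [0, 0, 0]]
    - [255, [-4.5, 0, 2.1], [0, 0, 0]]
    - [255, [-4.5, 0, 2.1], [0, 0, 0]]
    - [255, [-4.5, 0, 2.1], [0, 0, 0]]
    - [255, [-4.5, 0, 2.1], [0, 0, 0]]
    - [255, [-1.8, 0, 0.8], [0, 0, 0]]
    - [255, [0, 0, 0], [0, 0, 0]]

```text
time_s: 30.45
ee_pos: [573.7, -45.0, 12.6]
ee_rot: [180.0, 25.0, 87.7]
force: [-0.4, 0.3, 0.1]
gripper_width: 0.5
gripper_force: 0.0
```

>>> servo_tool:
  steps:
    - [255, [-1.8, 0, 0.8], [0, 0, 0]]
    - [255, [-0.9, 0, 0.4], [0, 0, 0]]
    - [255, [-0.9, 0, 0.4], [0, 0, 0]]
    - [255, [-0.9, 0, 0.4], [0, 0, 0]]
    - [255, [-0.9, 0, 0.4], [0, 0, 0]]
    - [255, [-0.9, 0, 0.4], [0, 0, 0]]
    - [255, [0, 0, 0], [0, 0, 0]]
    - [255, [0, 0, 0], [0, 0, 0]]
    - [255, [0, 0, 0], [0, 0, 0]]
    - [255, [0, 0, 0], [0, 0, 0]]

```text
time_s: 31.45
ee_pos: [573.5, -51.4, 12.4]
ee_rot: [180.0, 25.0, 87.7]
force: [0.4, 1.4, 0.1]
gripper_width: 0.2
gripper_force: 0.7
```

Light contact (1.4 N). I keep pushing in 1 mm rows.

>>> servo_tool:
  steps:
    - [255, [-0.9, 0, 0.4], [0, 0, 0]]
    - [255, [-0.9, 0, 0.4], [0, 0, 0]]
    - [255, [-0.5, 0, 0.2], [0, 0, 0]]
    - [255, [-0.5, 0, 0.2], [0, 0, 0]]
    - [255, [0, 0, 0], [0, 0, 0]]
    - [255, [0, 0, 0], [0, 0, 0]]
    - [255, [0, 0, 0], [0, 0, 0]]
    - [255, [0, 0, 0], [0, 0, 0]]
    - [255, [0, 0, 0], [0, 0, 0]]
    - [255, [0, 0, 0], [0, 0, 0]]

```text
time_s: 32.45
ee_pos: [573.5, -52.7, 12.4]
ee_rot: [179.9, 24.8, 87.6]
force: [-0.7, 7.9, 3.0]
gripper_width: 0.4
gripper_force: 4.0
```

>>> servo_tool:
  steps:
    - [255, [-0.9, 0, 0.4], [0, 0, 0]]
    - [255, [0, 0, 0], [0, 0, 0]]
    - [255, [0, 0, 0], [0, 0, 0]]
    - [255, [0, 0, 0], [0, 0, 0]]
    - [255, [4.5, 0, -2.1], [0, 0, 0]]
    - [255, [9, 0, -4.2], [0, 0, 0]]
    - [255, [13, 0, -6], [0, 0, 0]]
    - [255, [-16.9, 0, -36], [0, 0, 0]]
    - [255, [-16.9, 0, -36], [0, 0, 0]]
    - [255, [-16.9, 0, -36], [0, 0, 0]]

```text
time_s: 33.45
ee_pos: [574.1, -25.9, 132.8]
ee_rot: [-179.9, 25.0, 87.8]
force: [0.2, -0.0, -0.6]
gripper_width: 0.4
gripper_force: 0.0
```

>>> servo_tool:
  steps:
    - [255, [0, 0, -40], [0, 0, 0]]
    - [255, [0, 0, -40], [0, 0, 0]]
    - [255, [20, 0, -40], [0, 0, 0]]
    - [255, [20, 0, -30], [0, 0, 0]]
    - [255, [0, 0, 0], [0, 0, 0]]
    - [255, [0, 0, 0], [0, 0, 0]]
    - [255, [0, 0, 0], [0, 0, 0]]
    - [255, [0, 0, 0], [0, 0, 0]]
    - [255, [0, 0, 0], [0, 0, 0]]
    - [255, [0, 0, 0], [0, 0, 0]]

```text
time_s: 34.45
ee_pos: [578.2, 72.2, 250.5]
ee_rot: [-180.0, 25.0, 87.7]
force: [-0.8, 1.1, 0.5]
gripper_width: 0.6
gripper_force: 0.0
```

```bash
python3 row.py scene side | grep -v tray
python3 - <<'E'
from obs import *
f=grab("scene"); g=grab("side"); obs(g,["jar_left","mill","spread_jar"]); obs(f,["mill","spread_jar"])
a=cv2.resize(f["color"][80:260,200:440,::-1],(400,300)); b=cv2.resize(g["color"][110:290,200:400,::-1],(400,300))
cv2.imwrite("pics/end7.png",np.hstack([a,b]))
E
```

```text
[578.2  72.2 250.5] [-0.8  1.1  0.5]
scene 240 x [ 59.6 102.3] y [-23.4  18. ]
scene 247 x [113.5 153.9] y [-23.9  18.6]
scene 268 x [165.1 204.8] y [-23.4  18.1]
side 185 x [58.3 98.8] y [-22.2  20.6]
side 167 x [108.9 153.6] y [-22.5  16.7]
side 140 x [161.6 201.6] y [-23.7  18.5]
jar_left 0.92 [349.0, 190.0] 633 top 108 med [435.  40.  94.] topmid [432.  25.] ext [43. 46.] [ 48.  77. 149.]
jar_left 0.87 [245.0, 219.0] 1062 top 107 med [649. 106.  70.] topmid [651.  90.] ext [43. 44.] [113. 124. 108.]
jar_left 0.8 [375.0, 182.0] 929 top 107 med [372.  -7.  67.] topmid [371. -23.] ext [42. 49.] [ 46.  73. 136.]
jar_left 0.75 [325.0, 140.0] 679 top 107 med [ 483. -202.   68.] topmid [ 482. -220.] ext [40. 47.] [ 42.  69. 134.]
jar_left 0.59 [292.0, 234.0] 1152 top 107 med [548. 155.  73.] topmid [548. 139.] ext [44. 46.] [ 45.  73. 140.]
jar_left 0.35 [295.0, 198.0] 277 top 19 med [560. -23.  16.] topmid [574. -31.] ext [63. 98.] [172. 171. 176.]
mill 0.6 [348.0, 245.0] 1784 top 159 med [445. 193.  82.] topmid [442. 179.] ext [34. 31.] [112.  96.  75.]
spread_jar 0.82 [348.0, 158.0] 977 top 102 med [ 424. -109.   74.] topmid [ 422. -127.] ext [ 60. 173.] [121. 107.  91.]
mill 0.94 [236.0, 163.0] 1413 top 158 med [428. 159.  88.] topmid [441. 172.] ext [32. 33.] [98. 79. 54.]
spread_jar 0.8 [352.0, 227.0] 1596 top 101 med [ 403. -136.   78.] topmid [ 420. -131.] ext [61. 60.] [116.  99.  79.]
```

View pics/end7.png

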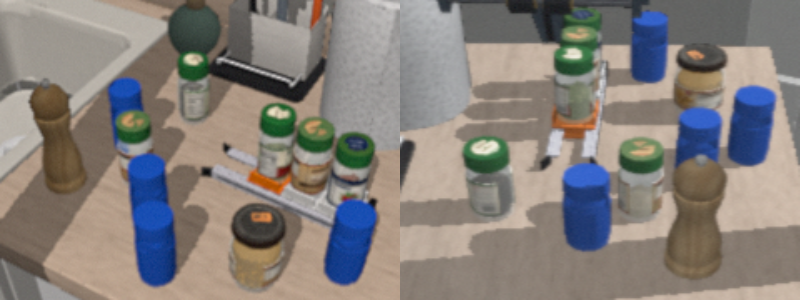

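The final picture shows all three holders in one touching row in the rail, with the orange one at (275,165) left and (575,110) right. Both loose jars stand upright, the mill and spread jar have not moved, and the arm is clear. Row centres measure about 80, 133 and 185 mm, against targets of 80, 132 and 184.

```bash
python3 -c "
from workcell import ticket
print(ticket.job_done())"
```

```text
the job is handed in; nothing more can be done
None
```

The job is handed in at about 35 s: the row measures home at about 80, 133 and 185 mm (targets 80, 132 and 184), both loose jars stand upright, and the mill and brown-lidded jar have not moved; the hand-in returned no verdict.

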